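# Hold the tweezers at gauge gap so their stop screw can be locked

### The arm

A 6-joint arm with a two-finger parallel gripper is mounted at the origin on the work surface. World frame = base frame: x ahead of the robot, y to its left, z up, the work surface at z = 0. Lengths are in mm, angles in rad, forces in N, time in s.
With the tool pointing down it reaches from about 325 to 850 mm from the base axis. Payload 4.4 kg.
Tool frame: the origin (TCP) lies on the centre line of the jaws, within the pads' length; the fingertips stand 17 mm ahead of it and the grasp point (between the pads) lies 2 mm behind it; z points along the fingers, y is the line along which they close (so a half turn about z gives the same grasp; the last joint's range is limited). The gripper opens to 94 mm and grips with 3 to 60 N. Pads are 16 mm wide; open, the fingers measure 119 mm over their backs; the gripper's body (75 mm by 177 mm) begins 78 mm behind the grasp point.
Start: joints at [-1.381, 0.207, 1.542, -0, 1.393, -0.15], TCP at [192.176, -541.937, 222.447] pointing down, gripper open.
Joint ranges: [-2.73, 2.73], [-0.86, 2.22], [0.23, 2.46], [-1.11, 4.25], [0.08, 2.63], [-2.82, 2.82]. Speed limits (rad/s): [2.79, 2.79, 3.14, 3.14, 3.14, 3.14].

### API

Orientations are given as [roll, pitch, yaw] about the fixed x, y, z axes, in that order (R = Rz(yaw) Ry(pitch) Rx(roll)).
In Python, from bench import arm gives the robot as it stands.
- The arm moves only by the tool jog_arm, never from a script. Its argument "rows" is text: rows parted by semicolons, each of 7 numbers parted by spaces: the shift along the tool's x, y, z scaled (see below), then the turn, a rotation vector about the tool's x, y, z scaled (see below), then the closure in counts, from 0 (fully open) to 255 (shut). In form: tx ty tz rx ry rz jaw; .... A call has 1 to 12 rows; each row shifts and turns the commanded pose from where the row before left it, along the tool's axes as they then stand; what a row does not reach is not made up. The controller multiplies each number of a shift by 50 mm and each number of a turn by pi/4 rad. A row lasts 1/12 s, in which the tool goes at most 41.7 mm and 7.16 degrees, less where a joint would pass 70% of its speed; a pose out of reach is approached as far as the arm can. A call with a number of a shift or a turn outside -1 to 1 is refused whole. A call with a gripper value outside its range is refused whole. The fingers move at their own pace and stop on an object; "grip_force" is the grip in N (left out, the last holds). Time passes only in rows, so rows that do not move let the fingers close. It gives the time, the measured TCP pose, the force, the opening and the grip force at its end, in the units of the state.
- arm.state(): the state, without advancing time (a new reading comes with each control period).
- arm.camera(name): name is "scene" or "top" or "wrist"; returns a dict with "image" (420x560x3 uint8, red, green, blue), "K" (3x3 intrinsics, pixels), "D" ([k1, k2, p1, p2, k3] as OpenCV has them; the pictures are not rectified), "T" (4x4, takes a point from camera to world coordinates); the wrist camera has in their place "hand_eye" (4x4, takes a point from camera to tool coordinates, whose origin is the TCP and whose axes are the flange's). Camera axes: x right, y up, looking along -z (the intrinsics and any distortion apply to the point x, -y, -z); pixel columns grow to the right and rows downward; lengths in mm; the calibration is good to about 2 mm. A picture is of the moment at which its call begins: read the wrist's pose just before it. There is no depth.
- arm.job_done(): hands the job in; it is judged then, once.
The state is a dict: "time": time; "qpos": joint angles; "joint_vel": joint speeds; "tau": joint torques, N m; "eef_pos": TCP position; "tool_rot": TCP orientation; "force": force on the tool from outside, world axes, zero at the start; "wrist_torque": the same for the moment, N m; "opening": finger opening in mm; "grasp_force": force on a finger pad.
Only numpy, scipy, OpenCV 4.12 (cv2) and the standard library are available. Lean on these libraries where they do the work, as an engineer would, in place of code of your own. Each camera call takes 0.05 s, during which the arm holds its last target. There are 200 camera calls.

### The job

I am about to lock the stop screw of the sprung tweezers clamped in the vise, and need them held at the right gap. First turn the gauge wheel in front of them by its finger bar until its middle-sized notch, the 14 mm one, faces the pointer under the tweezers' tips; then squeeze the clamped tweezers by their ribbed flats until the gap between the tips is as wide as that notch. Hold the gap steady and finish while still holding it: never pinch the tips shut on the way, and leave the loose things on the table where they are.

Things in the scene. Friction and masses are not known exactly. Their poses are not given: they have to be found in the camera images.
- fixture: screwed-down ground plate, 330 x 90 x 12 mm, with vise, clamped tweezers and gauge wheel. +x runs from wheel to vise, +y to the left blade's side, z up; origin on the table, 15 mm in -x from squeeze_point. Wheel axis at x -75 mm, tips at -14, blade pivots at 105, vise jaws from 110 (tops 95 mm above the table). Pointer between the blades at x -33 to -12, 8 mm wide, top 72 mm above the table
- squeeze_point (a point): fixed point midway between the ribbed flats of the clamped steel tweezers, 85 mm above the table, at mid-height of the blades; axes as the fixture. The flats reach 21 mm along x, centred within 4 mm of it. The blades close along y. Outer faces here: 33 mm apart when untouched, 18 mm when the tips are 14 mm apart; 1 mm less here closes the tips by 1.33 mm
- tip_left (a point): inner face of the left (+y) blade's tip, at mid-height (blade 7 mm high there). The tip gap is its distance from tip_right: 34 mm untouched, 14 mm when right
- tip_right (a point): inner face of the right (-y) blade's tip, at mid-height; see tip_left
- blade_left: left (+y) blade of the clamped tweezers: steel, 10 mm high, 3 mm thick, 120 mm from its pivot (this origin, by the vise) to its tip. Each blade is sprung by itself: at the right gap it pushes back with about 6 N at the flats, and it springs open when released
- blade_right: right (-y) blade of the clamped tweezers, like the left; origin at its pivot, by the vise
- wheel_fin (a point): centre of the finger bar on top of the gauge wheel, on its upright axis, 121 mm above the table: black bar 48 mm long, 12 thick, 28 high (14 above and below). Its x axis lies along the bar and points over the 14 mm notch. Below it a white disc, 80 mm across, top 91 mm above the table, its rim cut by notches 14 mm deep: 14 wide under the bar's +x end, 7 and 24 wide a third of a turn to either side
- gauge_wheel (a joint): angle of the gauge wheel (rad), anticlockwise positive seen from above; 0 when the 14 mm notch points straight at the pointer and tips (bar along the fixture's x). It starts between 0.45 and 1.3, turns from -0.6 to 1.6, and stays where it is left (0.04 N m of friction)
- spray_can: standing aerosol can, 52 mm across, 190 mm tall; loose bystander, origin under its middle
- thread_cone: standing cone of thread, 60 mm across at the foot, 110 mm tall; loose bystander, origin under its middle
- spare_tweezers: a second, smaller pair of tweezers lying on the table, 145 mm long, 25 mm across, 9 mm high; not the ones to squeeze; loose bystander, origin under its middle
- screwdriver: screwdriver lying on the table, 170 mm long, about 30 mm thick; loose bystander, origin under its middle
- bobbin: metal bobbin standing on its flange, 32 mm across, 21 mm high; loose bystander, origin under its middle
- snap_jar: small glass jar, 54 mm across, 60 mm tall; loose bystander, origin under its middle
- die_ring: steel ring lying flat, 44 mm across, 22 mm high; loose bystander, origin under its middle

How it is judged (in metres and radians):
On the way, in this order (a step that is already met when the one before it is completed fails the run):
1. the wheel's 14 mm notch faces the pointer, with the tweezers still open (value of joint gauge_wheel between -0.12 and 0.12 rad and distance between tip_left and tip_right above 0.025 m), for 0.2 s.
2. the fingers squeeze the clamped tweezers to a tip gap of 14 mm, within 2 mm (value of joint gauge_wheel between -0.12 and 0.12 rad and distance between tip_left and tip_right between 0.012 and 0.016 m and contact force between each of blade_left, blade_right and the fingers above 0.5 N), for 0.3 s.
At the end, for the whole second after the job is handed in: The 14 mm notch faces the pointer within 0.12 rad, and the robot's fingers, in contact with both blades of the clamped tweezers, hold the tips 14 mm apart within 2 mm, without motion (blades turn slower than 0.1 rad/s) (all of step 2 and angular speed of each of blade_left, blade_right below 0.1 rad/s); the arm keeps its last pose, push and grip.
It fails at once if the tips are pinched shut (gap under 4 mm) (distance between tip_left and tip_right below 0.004 m).
It fails at once if a loose thing on the table is moved by more than 25 mm (distance of any of spray_can, thread_cone, spare_tweezers, screwdriver, bobbin, snap_jar, die_ring from where it was at the start of the episode above 0.025 m).
It also fails if it takes over 51 s, if anything falls off the work surface, if the arm or the gripper's body presses on something with over 40 N, if the wrist force passes 120 N, or if a joint passes its speed limit or range.

## Working session

There is one attempt and no reset: what is moved stays moved. The work goes in short steps, Python scripts to look and compute and a tool call to move; the robot and the scene stay as the last step left them, time stands still between calls to the robot, and variables do not carry over. Pictures are saved under pics/ and viewed, at most 10 in all, crops included, and the job is handed in when it is done.

Besides the shell and the picture viewer there is one more tool, called after "Request:" by a JSON object that holds its "method" and its "body", one argument or row to a line. jog_arm: Moves the arm, as the interface text tells. Its arguments: {"type":"object","properties":{"rows":{"type":"string"},"grip_force":{"type":"number"}},"required":["rows"]}

```bash
mkdir -p pics; ls; cat > h.py <<'E'
import numpy as np, cv2
from bench import arm
def save(n,f): 
    c=arm.camera(n); cv2.imwrite(f,cv2.cvtColor(c["image"],cv2.COLOR_RGB2BGR)); np.savez(f+'.npz',**{k:np.array(v) for k,v in c.items()}); return c
def ray(c,uv,T=None):
    T=c["T"] if T is None else T
    p=cv2.undistortPoints(np.array([[uv]],float),c["K"],c["D"])[0,0]
    d=T[:3,:3]@np.array([p[0],-p[1],-1.]); return T[:3,3],d
def atz(c,uv,z,T=None):
    o,d=ray(c,uv,T); return o+d*(z-o[2])/d[2]
def proj(c,P,T=None):
    T=np.array(c["T"] if T is None else T); q=(np.atleast_2d(P)-T[:3,3])@T[:3,:3]
    q=q*[1,-1,-1]
    return cv2.projectPoints(q,np.zeros(3),np.zeros(3),c["K"],c["D"])[0][:,0]
E
python3 - <<'E'
from h import *
for n in("top","scene"): save(n,f"pics/{n}0.png")
print(arm.state())
E
```

```text
pics
{'time': 0.1, 'qpos': array([-1.38047796e+00,  2.07361336e-01,  1.54281472e+00,  1.85939298e-05,
        1.39350285e+00, -1.50498780e-01]), 'joint_vel': array([ 0.00056624, -0.00274609, -0.00364778,  0.00080959,  0.00184235,
       -0.00141941]), 'tau': array([-6.22272000e-04, -3.71867859e+01, -2.82292593e+01,  7.00451061e-02,
        3.11052706e-02, -4.77461015e-05]), 'eef_pos': array([ 192.05939042, -541.23174273,  221.3900992 ]), 'tool_rot': array([-3.13953273e+00, -3.30882606e-04,  3.40813506e-01]), 'force': array([-1.04830358,  0.50529816, -0.80052687]), 'wrist_torque': array([ 0.00133581, -0.01972277,  0.00175643]), 'grasp_force': 0.0, 'opening': 93.93118136905484}
```

View pics/top0.png

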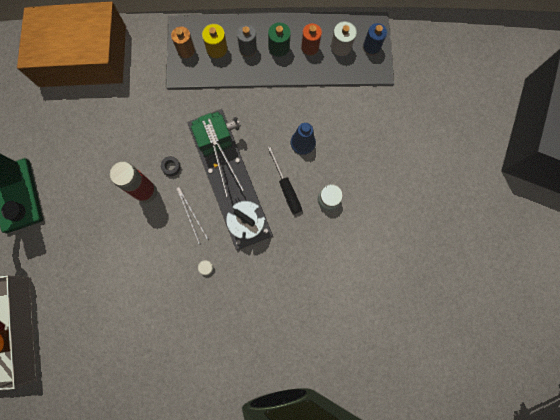

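View pics/scene0.png

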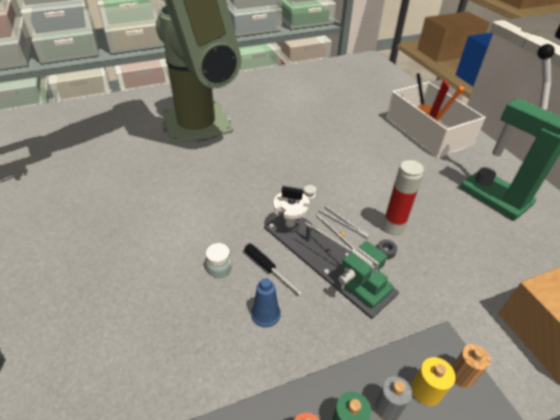

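The top view shows the fixture running from the wheel (245,220) up to the green vise (210,130). The can, die ring and spare tweezers are on its left; the screwdriver, cone and jar are on its right. Next I'll enlarge it.

```bash
python3 - <<'E'
from h import *
i=cv2.imread("pics/top0.png")[105:255,170:300]
cv2.imwrite("pics/c1.png",cv2.resize(i,None,fx=4,fy=4,interpolation=cv2.INTER_CUBIC))
c=np.load("pics/top0.png.npz")
print(c["T"],c["K"],c["D"])
for n,uv,z in [("wheel",(245,220),91),("ring",(171,166),22),("can",(122,173),190),("cone",(306,127),110),("jar",(332,192),60),("bob",(206,267),21),("sd",(285,185),20),("sdend",(297,213),15),("sdtip",(269,149),10),("tw",(179,189),9),("tw2",(203,243),9)]: print(n,atz(c,uv,z).round())
E
```

```text
[[-1.97952803e-02  9.87641857e-01 -1.55472532e-01  3.92179115e+02]
 [-9.99803642e-01 -1.96957173e-02  2.18095492e-03  4.36880419e+01]
 [-9.08140669e-04  1.55485176e-01  9.87837808e-01  1.08902693e+03]
 [ 0.00000000e+00  0.00000000e+00  0.00000000e+00  1.00000000e+00]] [[473.81261589   0.         273.60429252]
 [  0.         473.81261589 213.10764222]
 [  0.           0.           1.        ]] [-0.10695152  0.          0.          0.          0.        ]
wheel [536. 103.  91.]
ring [676. 278.  22.]
can [620. 339. 190.]
cone [733. -32. 110.]
jar [599. -89.  60.]
bob [441. 196.  21.]
sd [626.  14.  20.]
sdend [560. -12.  15.]
sdtip [715.  49.  10.]
tw [624. 261.   9.]
tw2 [496. 204.   9.]
```

View pics/c1.png

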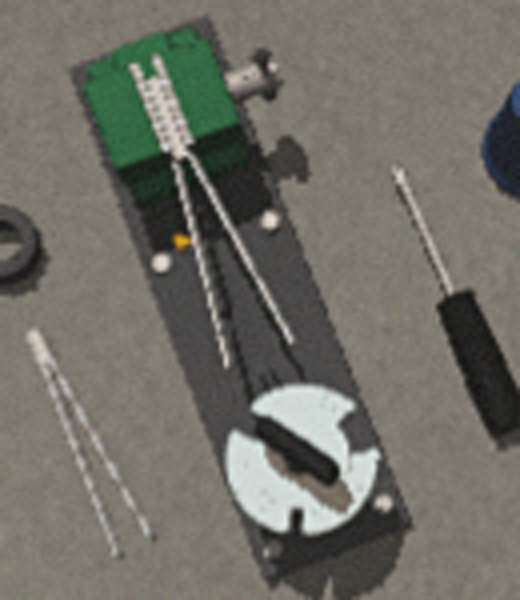

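The crop shows blade tips at (227,366) and (293,342), blades meeting at (180,155), the wheel centre near (302,459), and bar ends at (260,424) and (336,476). The 14 mm notch is at upper left, under the bar's end.

```bash
cat > m.py <<'E'
from h import *
c=np.load("pics/top0.png.npz")
f=lambda u,v,z: atz(c,(170+(u+.5)/4-.5,105+(v+.5)/4-.5),z)
tl,tr=f(227,366,88),f(293,342,88); piv=f(179,157,90)
w=f(302,459,91); b1,b2=f(262,426,135),f(337,474,135)
mid=(tl+tr)/2
yd=lambda d: np.arctan2(d[1],d[0])
print("tl",tl,"tr",tr,np.linalg.norm(tl-tr),"perp",yd(tl-tr)-np.pi/2)
print("piv",piv,"mid",mid,np.linalg.norm(piv-mid),"w",w,np.linalg.norm(mid-w))
print("bar",(b1+b2)/2,np.linalg.norm(b1-b2),yd(b1-b2))
print("yaw w-piv",yd(piv-w),"mid-piv",yd(piv-mid))
# plate corners
for uv in [(72,70),(208,18),(410,525),(272,588)]: print(f(*uv,12))
E
python3 m.py
```

```text
tl [588.77327295 142.44052029  88.        ] tr [601.21896282 106.74930975  88.        ] 37.79891143550379 perp 0.3355203368518509
piv [705.73286851 168.35605059  90.        ] mid [594.99611789 124.59491502  88.        ] 119.08679576561221 w [536.96017514 102.36826581  91.        ] 62.21892465773437
bar [535.25963192 101.0520446  135.        ] 45.708282244712656 0.979868368470844
yaw w-piv 0.3727117424142509 mid-piv 0.3763457674117605
[786.04824396 242.56375471  12.        ]
[816.74562739 161.02930267  12.        ]
[509.1166913   45.73100329  12.        ]
[474.6262728  124.90866914  12.        ]
```

Request:
{"method": "jog_arm", "body": {
  "rows": ".6 -.546 0 0 0 0 0;.6 -.546 0 0 0 0 0;.6 -.546 0 0 0 0 0;.6 -.546 0 0 0 0 0;.6 -.546 0 0 0 0 0;.6 -.546 0 0 0 0 0;.6 -.546 0 0 0 0 0;.6 -.546 0 0 0 0 0;.6 -.546 0 0 0 0 0;.6 -.546 0 0 0 0 0;.6 -.546 0 0 0 0 0;.6 -.546 0 0 0 0 0",
  "grip_force": 20
}}

```text
time: 1.1
eef_pos: [422.2, -110.8, 222.3]
tool_rot: [3.142, 0.0, 0.341]
force: [1.0, -0.0, -0.3]
opening: 93.9
grasp_force: 0.0
```

Request:
{"method": "jog_arm", "body": {
  "rows": ".6 -.546 0 0 0 0 0;.6 -.546 0 0 0 0 0;.6 -.546 0 0 0 0 0;.6 -.546 0 0 0 0 0;.6 -.546 0 0 0 0 0;.6 -.546 0 0 0 0 0;0 0 0 0 0 -.15 0;0 0 0 0 0 -.15 0;0 0 0 0 0 -.15 0;0 0 0 0 0 -.15 0;0 0 0 0 0 -.15 0;0 0 0 0 0 -.06 0"
}}

```text
time: 2.1
eef_pos: [536.4, 101.8, 221.7]
tool_rot: [-3.14, 0.001, 0.982]
force: [1.2, 0.1, -0.4]
opening: 94.1
grasp_force: 0.0
```

```bash
python3 - <<'E'
from h import *
s=arm.state(); c=save("wrist","pics/w1.png")
np.save("pics/w1s.npy",np.r_[s["eef_pos"],s["tool_rot"]]); print(c["hand_eye"],s["eef_pos"],s["tool_rot"])
E
```

```text
[[-5.91399166e-04  9.74373084e-01  2.24937200e-01  6.50914720e+01]
 [ 9.99999811e-01  6.13668730e-04 -2.90891779e-05  3.78987180e-01]
 [-1.66380638e-04  2.24937140e-01 -9.74373263e-01 -1.63474183e+02]
 [ 0.00000000e+00  0.00000000e+00  0.00000000e+00  1.00000000e+00]] [536.36998229 101.82535508 221.72596666] [-3.14038226e+00  8.74436809e-04  9.81965743e-01]
```

View pics/w1.png

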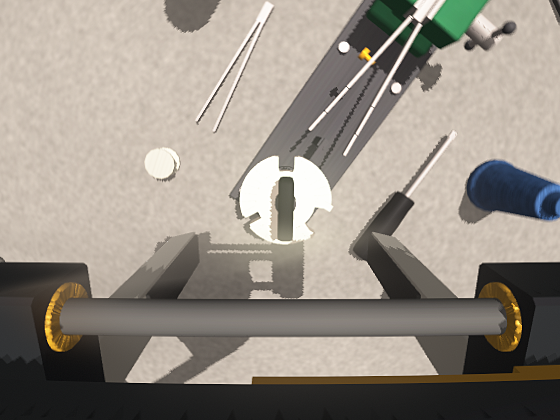

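The wrist view shows the bar upright at columns 278–295, rows 178–238. The disc is centred near (285.5,199) and the blade tips are at (310,130) and (346,155).

```bash
cat >> h.py <<'E'
from scipy.spatial.transform import Rotation as R
def wT(c,s):
    T=np.eye(4);T[:3,:3]=R.from_euler('xyz',s[3:]).as_matrix();T[:3,3]=s[:3];return T@c["hand_eye"]
E
python3 - <<'E'
from h import *
c=np.load("pics/w1.png.npz"); s=np.load("pics/w1s.npy"); T=wT(c,s)
f=lambda u,v,z: atz(c,(u,v),z,T)
a,b=f(286.5,179,135),f(286,238,135); print("bar",(a+b)/2,np.linalg.norm(a-b),np.arctan2(*(a-b)[1::-1]))
print("disc",(f(239,199,91)+f(332,199,91))/2,(f(285,155,91)+f(285,244,91))/2, np.linalg.norm(f(239,199,91)-f(332,199,91)))
tl,tr=f(310,130,88),f(346,155,88);p=f(419,20,90);m=(tl+tr)/2
print(tl,tr,m,p,np.linalg.norm(tl-tr),np.linalg.norm(p-m),np.arctan2(*(p-m)[1::-1]),np.arctan2(*(tl-tr)[1::-1])-np.pi/2)
w=(a+b)/2; print(np.arctan2(*(m-w)[1::-1]),np.arctan2(*(p-w)[1::-1]),np.linalg.norm(m[:2]-w[:2]),np.linalg.norm(p[:2]-w[:2]))
E
```

```text
bar [541.77506448 104.8015058  135.        ] 45.574933697501876 0.9753835797543686
disc [540.77115707 103.78789916  91.        ] [539.49865616 102.66673087  91.        ] 81.6754008448533
[590.90690588 141.48545949  88.        ] [605.34072535 106.51819056  88.        ] [598.12381561 124.00182502  88.        ] [710.48195226 165.98035787  90.        ] 37.8291559701515 119.96061058269446 0.3575546810815819 0.3914755777076997
0.3284024050332675 0.3478854117567797 59.53011013386683 179.45714230998485
```

Request:
{"method": "jog_arm", "body": {
  "rows": ".06 .02 .4 0 0 0 100;0 0 .5 0 0 0 140;0 0 .5 0 0 0 160;0 0 .5 0 0 0 160;0 0 0 0 0 0 160;0 0 0 0 0 0 190;0 0 0 0 0 0 220;0 0 0 0 0 0 240;0 0 0 0 0 0 240;0 0 0 0 0 0 240",
  "grip_force": 8
}}

```text
time: 2.98
eef_pos: [540.6, 103.7, 129.1]
tool_rot: [3.139, -0.002, 0.977]
force: [-0.2, 0.0, 0.2]
opening: 31.0
grasp_force: 0.0
```

Request:
{"method": "jog_arm", "body": {
  "rows": "0 0 0 0 0 0 240;0 0 0 0 0 0 240;0 0 0 0 0 0 240;0 0 0 0 0 0 240;0 0 0 0 0 0 240;0 0 0 0 0 0 240"
}}

```text
time: 3.48
eef_pos: [539.7, 103.5, 127.9]
tool_rot: [3.141, -0.0, 0.977]
force: [-0.5, -0.4, 2.7]
opening: 11.9
grasp_force: 8.0
```

Request:
{"method": "jog_arm", "body": {
  "rows": "0 0 0 0 0 .1 240;0 0 0 0 0 .14 240;0 0 0 0 0 .14 240;0 0 0 0 0 .14 240;0 0 0 0 0 .14 240;0 0 0 0 0 .12 240;0 0 0 0 0 0 240;0 0 0 0 0 0 240;0 0 0 0 0 0 240"
}}

```text
time: 4.23
eef_pos: [540.0, 103.3, 127.8]
tool_rot: [3.141, -0.001, 0.366]
force: [1.4, -2.5, 2.0]
opening: 11.9
grasp_force: 8.0
```

Release gradually, rise, and check.

Request:
{"method": "jog_arm", "body": {
  "rows": "0 0 0 0 0 0 220;0 0 0 0 0 0 190;0 0 0 0 0 0 160;0 0 0 0 0 0 120;0 0 0 0 0 0 90;0 0 0 0 0 0 90;0 0 -.5 0 0 0 90;0 0 -.5 0 0 0 90;0 0 -.5 0 0 0 90;0 0 -.5 0 0 0 90;0 0 0 0 0 0 90;0 0 0 0 0 0 90"
}}

```text
time: 5.23
eef_pos: [540.5, 103.7, 229.1]
tool_rot: [3.14, -0.004, 0.364]
force: [-0.2, -0.6, -0.6]
opening: 60.8
grasp_force: 0.0
```

```bash
python3 - <<'E'
from h import *
s=arm.state(); c=save("wrist","pics/w2.png")
np.save("pics/w2s.npy",np.r_[s["eef_pos"],s["tool_rot"]]); print(s["eef_pos"],s["tool_rot"],s["opening"])
i=cv2.imread("pics/w2.png")[0:260,180:440]
cv2.imwrite("pics/w2c.png",cv2.resize(i,None,fx=2.3,fy=2.3,interpolation=cv2.INTER_CUBIC))
E
```

```text
[540.49233649 103.73735011 229.10792007] [ 3.14042715 -0.00374381  0.36449049] 60.83533498248611
```

View pics/w2c.png

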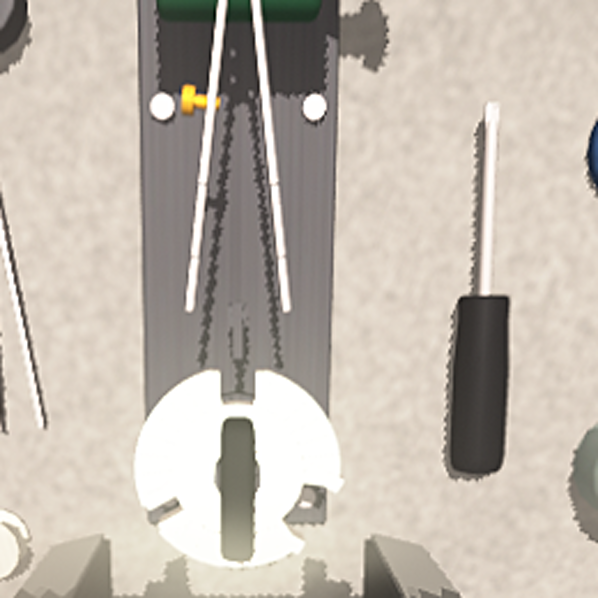

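Notch, bar, pointer and tip midpoint all sit on column ~238 of the crop, so the wheel is aligned. Blade tips are at (190,311) and (287,311).

```bash
python3 - <<'E'
from h import *
c=np.load("pics/w2.png.npz"); s=np.load("pics/w2s.npy"); T=wT(c,s)
f=lambda u,v,z: atz(c,(180+u/2.3,v/2.3),z,T)
Rt=R.from_euler('xyz',s[3:])
for n,p in [("tl",f(190,311,88)),("tr",f(287,311,88)),("bar",(f(238,418,135)+f(238,561,135))/2),("piv~",f(238,20,88)),("rim",f(238,372,91)),("rim2",f(238,567,91)),("rib",f(203,184,90)),("rib2",f(269,184,90))]:
  print(n,p.round(1),Rt.inv().apply(p-s[:3]).round(1))
E
```

```text
tl [590.  141.2  88. ] [ 59.1 -17.5 141.3]
tr [603.1 106.8  88. ] [ 59.1  19.3 141.4]
bar [541.5 103.3 135. ] [ 0.5  0.6 94.1]
piv~ [691.7 160.5  88. ] [161.    0.7 141.7]
rim [575.1 116.   91. ] [ 36.2   0.7 138.2]
rim2 [501.8  88.1  91. ] [-42.2   0.7 138. ]
rib [634.7 152.4  90. ] [104.8 -12.1 139.5]
rib2 [643.3 129.9  90. ] [104.8  12.  139.5]
```

Request:
{"method": "jog_arm", "body": {
  "rows": ".6 .014 0 0 0 0 90;.6 0 0 0 0 0 90;.57 0 0 0 0 0 90;0 0 0 0 0 0 90;0 0 .6 0 0 0 90;0 0 .6 0 0 0 90;0 0 .6 0 0 0 90;0 0 .5 0 0 0 90;0 0 .4 0 0 0 90;0 0 .2 0 0 0 90;0 0 0 0 0 0 90;0 0 0 0 0 0 90",
  "grip_force": 20
}}

```text
time: 6.28
eef_pos: [621.3, 134.3, 81.5]
tool_rot: [-3.141, 0.002, 0.364]
force: [0.3, 0.1, -0.9]
opening: 61.0
grasp_force: 0.0
```

Request:
{"method": "jog_arm", "body": {
  "rows": "0 0 0 0 0 0 120;0 0 0 0 0 0 140;0 0 0 0 0 0 155;0 0 0 0 0 0 170;0 0 0 0 0 0 180;0 0 0 0 0 0 190;0 0 0 0 0 0 190;0 0 0 0 0 0 190;0 0 0 0 0 0 190;0 0 0 0 0 0 190;0 0 0 0 0 0 190;0 0 0 0 0 0 190"
}}

```text
time: 7.28
eef_pos: [622.8, 134.5, 82.8]
tool_rot: [3.141, -0.001, 0.364]
force: [-0.8, -0.5, 4.5]
opening: 24.1
grasp_force: 3.3
```

Request:
{"method": "jog_arm", "body": {
  "rows": "0 0 0 0 0 0 194;0 0 0 0 0 0 198;0 0 0 0 0 0 201;0 0 0 0 0 0 203;0 0 0 0 0 0 205;0 0 0 0 0 0 206;0 0 0 0 0 0 206;0 0 0 0 0 0 206;0 0 0 0 0 0 206;0 0 0 0 0 0 206;0 0 0 0 0 0 206;0 0 0 0 0 0 206"
}}

```text
time: 8.28
eef_pos: [622.5, 134.5, 82.8]
tool_rot: [3.141, -0.0, 0.364]
force: [-1.7, -1.0, 5.1]
opening: 18.3
grasp_force: 5.2
```

```bash
python3 - <<'E'
from h import *
s=arm.state(); c=save("wrist","pics/w3.png"); t=save("scene","pics/s3.png")
np.save("pics/w3s.npy",np.r_[s["eef_pos"],s["tool_rot"]]); print(s["eef_pos"],s["tool_rot"],s["opening"],s["grasp_force"])
i=cv2.imread("pics/s3.png")[170:320,240:400]
w=cv2.resize(cv2.imread("pics/w3.png"),(400,300))
cv2.imwrite("pics/s3c.png",np.hstack([cv2.resize(i,(400,375)),np.vstack([w,np.zeros((75,400,3),np.uint8)])]))
E
```

```text
[622.51501771 134.48836571  82.77631432] [ 3.14139905e+00 -3.14272357e-04  3.64427925e-01] 18.29165950017058 5.184264779090881
```

View pics/s3c.png

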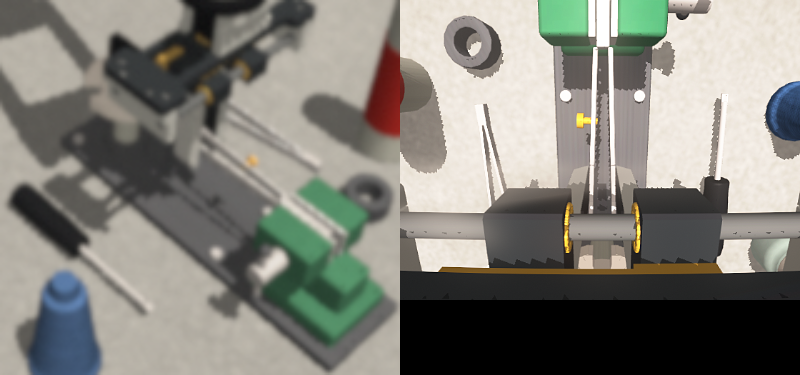

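The wrist view shows both blades held between the pads; the tips are hidden. I'll enlarge it to extrapolate the blade lines to the tips.

```bash
python3 - <<'E'
from h import *
i=cv2.imread("pics/w3.png")[50:300,230:360]
cv2.imwrite("pics/w3c.png",cv2.resize(i,(390*4//5*1,600)) if 0 else cv2.resize(i,None,fx=6,fy=2.4,interpolation=cv2.INTER_CUBIC))
E
```

```text
(no output)
```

View pics/w3c.png

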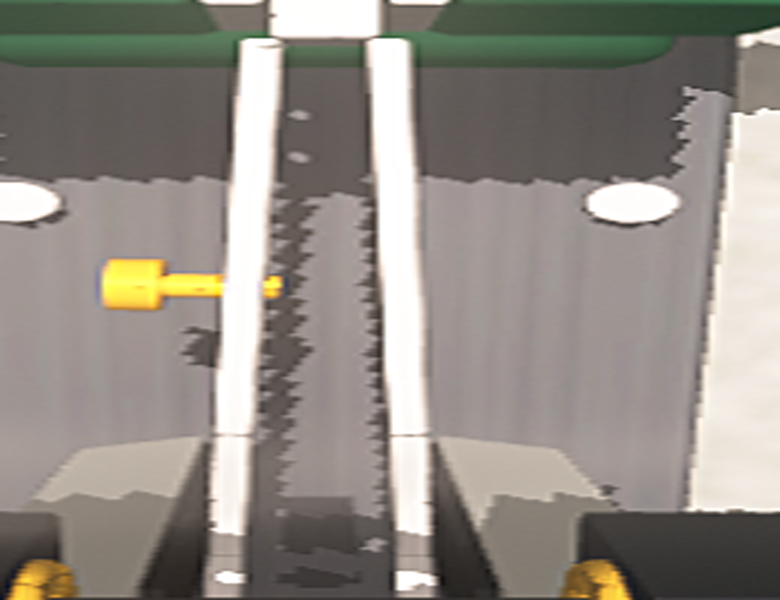

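Blade edges in the crop: outer 238/412 at row 45 and 215/431 at row 430; inner 283/369 and 258/391. The flats begin at row 436.

```bash
python3 - <<'E'
from h import *
c=np.load("pics/w3.png.npz"); s=np.load("pics/w3s.npy"); T=wT(c,s)
Rt=R.from_euler('xyz',s[3:])
f=lambda u,v: Rt.inv().apply(atz(c,(230+(u+.5)/6-.5,50+(v+.5)/2.4-.5),90,T)-s[:3])
for a,b in[((238,412),(215,431)),((283,369),(258,391))]:
  p=[f(a[0],45),f(a[1],45),f(b[0],430),f(b[1],430)]
  x0,x1=p[0][0],p[2][0]; d0,d1=p[1][1]-p[0][1],p[3][1]-p[2][1]
  sl=(d1-d0)/(x0-x1)
  print(x0,x1,d0,d1,"per mm",sl,"at x=0",d1+sl*x1,"at tip x=-29",d1+sl*(x1+29))
print(f(320,436))
E
```

```text
90.4639022993777 18.446396378037594 12.508338797309491 17.12856894839905 per mm 0.06415426488298451 at x=0 18.311983947772198 at tip x=-29 20.172457629378748
90.45867105629749 18.445748099070148 6.181954681451559 10.545994885115212 per mm 0.060600792530747696 at x=0 11.663821838741395 at tip x=-29 13.421244822133078
[17.20244035  0.26568511 -7.21822848]
```

Request:
{"method": "jog_arm", "body": {
  "rows": "0 0 0 0 0 0 206;0 0 0 0 0 0 206;0 0 0 0 0 0 206;0 0 0 0 0 0 206;0 0 0 0 0 0 206;0 0 0 0 0 0 206"
}}

```text
time: 8.88
eef_pos: [622.6, 134.5, 82.8]
tool_rot: [3.141, -0.0, 0.364]
force: [-1.7, -1.0, 5.5]
opening: 17.9
grasp_force: 5.2
```

```bash
python3 -c "
from bench import arm
s=arm.state();print(s['opening'],s['grasp_force'],s['force']);print(arm.job_done())"
```

```text
17.875569340564805 5.184250697493553 [-1.67647371 -1.01369035  5.50591512]
the job is handed in; nothing more can be done
None
```

The 14 mm notch faces the pointer, and I handed the job in with the tweezers held steady at a tip gap I estimate at 13.4–14.4 mm; the tips were hidden from the camera, so that comes from the blade lines and an 18 mm finger opening, and the verdict was not shown.

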